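# Roll the clip-in edge trim of a store shelf home

### The arm

A 6-joint arm with a two-finger parallel gripper is mounted at the origin on the work surface. World frame = base frame: x ahead of the robot, y to its left, z up, the work surface at z = 0. Lengths are in m, angles in degrees, forces in N, time in s.
With the tool pointing down it reaches from about 0.35 to 0.875 m from the base axis. Payload 4.2 kg.
Tool frame: the origin (TCP) lies midway between the tips of the shut fingers; the grasp point (between the pads) lies 19 mm behind it; z points along the fingers, y is the line along which they close (so a half turn about z gives the same grasp; the last joint's range is limited). The gripper opens to 87 mm and grips with 3 to 60 N. Pads are 19 mm wide; open, the fingers measure 117 mm over their backs; the gripper's body (75 mm by 190 mm) begins 51 mm behind the grasp point.
Start: joints at [-50.157, 22.042, 0.453, 0, -68.411, -14.817], TCP at [0.264, -0.566, 0.223] pointing down, gripper open.
Joint ranges: [-179.83, 179.83], [-69.29, 118.12], [-61.27, 80.66], [-181.25, 117.63], [-171.15, -9.14], [-177.46, 177.46]. Speed limits (degrees/s): [159.86, 159.86, 180, 180, 180, 180].

### API

Orientations are given as a 3x3 rotation matrix whose columns are the frame's x, y, z axes.
In Python, from station import r, cams gives the robot as it stands.
- The arm moves only by the tool play_rows, never from a script. Its argument "commands" is text: rows parted by semicolons, each of 6 numbers parted by spaces: the shift along the world's x, y, z normalised to -1 to 1, where 1 is 30 mm, then the turn, a rotation vector about the world's x, y, z normalised to -1 to 1, where 1 is 0.15 rad. A call has 1 to 20 rows; each row shifts and turns the commanded pose from where the row before left it; what a row does not reach is not made up. A row lasts 1/10 s, in which the tool goes at most 50 mm and 8.59 degrees, less where a joint would pass 70% of its speed; a pose out of reach is approached as far as the arm can. A call with a number of a shift or a turn outside -1 to 1 is refused whole. A call with a gripper value outside its range is refused whole. "grip" is the finger opening in mm, from 0 to 87, set as the call begins (left out, the last holds). The fingers move at their own pace and stop on an object; the grip force is fixed at half the most. Time passes only in rows, so rows that do not move let the fingers close. It gives the time, the measured TCP pose, the force, the opening and the grip force at its end, in the units of the state.
- r.sense(): the state, without advancing time (a new reading comes with each control period).
- cams.capture(name): name is "scene" or "top" or "wrist"; returns (picture, depth): 400x640x3 uint8, blue, green, red; 400x640 float32, m along the optical axis (not along the pixel's ray), 0 where there is no reading.
- cams.camera_info(name): a dict with "mtx" (3x3 intrinsics, pixels), "R" (3x3) and "t" (3): a world point X has camera coordinates R X + t. Camera axes: x right, y down, z forward; pixel columns grow to the right and rows downward; lengths in m; the calibration is good to about 2 mm. A picture is of the moment at which its call begins: read the wrist's pose just before it. camera_info takes no time and is no camera call; for the wrist camera it gives the pose at the moment of the call.
- r.finish_job(): hands the job in; it is judged then, once.
The state is a dict: "time_s": time; "joints": joint angles; "joint_velocities": joint speeds; "effort": joint torques, N m; "tcp_pos": TCP position; "ee_rot": TCP orientation; "wrist_force": force on the tool from outside, world axes, zero at the start; "moment": the same for the moment, N m; "gripper_width": opening from 0.0 (shut) to 1.0 (fully open); "gripper_force": force on a finger pad.
Only numpy, scipy, OpenCV 4.12 (cv2) and the standard library are available. Lean on these libraries where they do the work, as an engineer would, in place of code of your own. Each camera call takes 0.05 s, during which the arm holds its last target. There are 200 camera calls.

### The job

The black edge trim of the shelf board on the bench stands proud: take the upright hand roller out of its plywood holder and roll it along the whole strip with firm but bounded pressure (some 18 N, never more than 28 N) until all six sections sit fully home. Then hang the roller back upright in its holder and let go. Push on the strip only with the roller, never with the gripper, and leave the other things on the bench where they are.

Things in the scene. Friction and masses are not known exactly. Their poses are not given: they have to be found in the camera images.
- shelf: A white shelf board lying flat on two battens, fixed; 190 x 290 mm, its top 40 mm above the table. Along its edge nearer the robot an aluminium channel, 46 mm wide and 264 mm long, holds the black trim strip. Origin: on the table right under the middle of the strip; y along the strip, x across it towards the rest of the board (which spans x = -30 to +160 mm), z up.
- strip (a point): A point 70 mm above the table over the shelf's origin; axes as the shelf's. The strip is 32 mm wide, of six rigid sections 40 mm long with rounded ends, 41.5 mm apart; it ends at y = -124 and +124 mm. Fully home, its top at mid-length lies 0 to 14 mm above this point, and the channel slopes along y by up to 0.045 rad either way (ends up to 5.6 mm higher or lower). No reading shows this: feel for it.
- trim1 (a joint): How far section 1 (middle at y = -103.75 mm on the shelf) stands proud of its stop, in m: 0 is fully home, starts between 0.0025 and 0.0045; noisy. Each section slides straight down against friction of 9 to 13 N (each its own), stays where it is left and ends on a hard stop, where its top is 1.5 mm above the channel's walls. The trim cracks beyond 28 N.
- trim2 (a joint): The same for section 2, whose middle is at y = -62.25 mm on the shelf.
- trim3 (a joint): The same for section 3, whose middle is at y = -20.75 mm on the shelf.
- trim4 (a joint): The same for section 4, whose middle is at y = 20.75 mm on the shelf.
- trim5 (a joint): The same for section 5, whose middle is at y = 62.25 mm on the shelf.
- trim6 (a joint): The same for section 6, whose middle is at y = 103.75 mm on the shelf.
- roller: The hand roller, an upright tool 110 mm high, about 0.27 to 0.45 kg: a black rubber wheel, 40 mm in diameter and 22 mm wide, in a steel fork; above it a grey collar plate 60 mm (x) by 66 mm (y), from 52 to 60 mm up; on top a wooden grip block. Origin: lowest point of the wheel; z up along the grip. It rolls along its own y. At the start it hangs in the holder by its collar.
- roller_grip (a point): Centre of the roller's upright grip block, 85 mm above the roller's origin; axes as the roller's. The block is 44 mm (x) by 30 mm (y), from 60 to 110 mm up. Best gripped from above across the 30 mm (fingers closing along y), fingertips just above the collar plate.
- wheel (a joint): Angle of the roller's wheel about its axle (along the roller's x, 20 mm above its origin), in rad; 20 mm of rolling is 1 rad; 0 at the start; it turns freely.
- holder: The roller's fixed plywood holder: a foot plate 76 x 92 mm carrying four walls, 66 mm (x) by 76 mm (y) outside, 60 mm high. Origin: centre of the foot, on the table; z up. It stands left or right of the shelf board, with a green parts bin on the other side.
- pocket (a point): Centre of the mouth of the holder's open pocket, 50 mm (x) by 60 mm (y), at the rim, 60 mm above the table; axes as the holder's. The roller hangs with its wheel in the pocket and its collar plate on the rim, its y along the holder's y (either way round), its origin 8 mm above the holder's, over its centre.
- partsbin: A fixed open green parts bin 120 x 100 x 60 mm on the side of the shelf board away from the holder. Bystander.
- trysquare: A carpenter's try square, wooden stock 22 x 100 x 14 mm (origin under its middle) with a 75 mm steel blade, lying on the shelf board behind the strip. Bystander.
- collarring: A steel ring, 36 mm across, 14 mm high, lying on the shelf board behind the strip. Bystander.
- jar: A closed jar, 56 mm across, 85 mm high, standing on the table beyond and to the left of the shelf board. Bystander.
- carton: A cardboard box 90 x 140 x 60 mm on the table beyond and to the right of the shelf board. Bystander.
- wrench: A wrench, 160 mm, lying on the table between the robot and the shelf board. Bystander.

How it is judged (in metres and radians):
On the way, in this order (a step that is already met when the one before it is completed fails the run):
1. the roller is lifted clear out of its holder (z of roller in the frame of holder above 0.07 m), for 0.1 s.
2. the roller rolls on the strip under load (its wheel has turned at least 2.5 rad and presses with more than 4 N) ((value of joint wheel above 2.5 rad or value of joint wheel below -2.5 rad) and contact force between roller and shelf above 4 N).
3. all six trim sections are home (value of joint each of trim1, trim2, trim3, trim4, trim5, trim6 below 0.0012 m), for 0.1 s.
At the end, for the whole second after the job is handed in: All six trim sections are within 1.2 mm of fully home; the roller hangs upright (within 0.12 rad) and still in its holder, within 10 mm of its centre and with its collar on the rim (within 4 mm), released (all of step 3 and horizontal distance between roller and holder below 0.01 m and z of roller in the frame of holder below 0.012 m and angle between roller's own z axis and vertical below 0.12 rad and linear speed of roller below 0.02 m/s); the robot touches nothing.
It fails at once if the roller presses on the strip or the shelf board with more than 28 N (contact force between roller and shelf above 28 N).
It fails at once if the gripper or arm presses on the strip or the shelf board (more than 3 N) (contact force between any of the fingers, the arm and shelf above 3 N).
It fails at once if a bystander is shifted by more than 30 mm (distance of any of trysquare, collarring, jar, carton, wrench from where it was at the start of the episode above 0.03 m).
It also fails if it takes over 72 s, if anything falls off the work surface, if the arm or the gripper's body presses on something with over 40 N, if the wrist force passes 120 N, or if a joint passes its speed limit or range.

## Working session

There is one attempt and no reset: what is moved stays moved. The work goes in short steps, Python scripts to look and compute and a tool call to move; the robot and the scene stay as the last step left them, time stands still between calls to the robot, and variables do not carry over. Pictures are saved under pics/ and viewed, at most 10 in all, crops included, and the job is handed in when it is done.

Besides the shell and the picture viewer there is one more tool, called after ">>>" as name(argument=value, ...) on one line, values as JSON. play_rows: Moves the arm, as the interface text tells. Scaled input: -1 to 1 covers 30 mm each way for a shift and 0.15 rad each way for a turn. Its arguments: {"type":"object","properties":{"commands":{"type":"string"},"grip":{"type":"number"}},"required":["commands"]}

```bash
mkdir -p pics; ls; python3 - <<'E'
from station import r,cams
import cv2,numpy as np
s=r.sense();print({k:np.round(v,3).tolist() for k,v in s.items()})
for n in("scene","top"):
    p,d=cams.capture(n);cv2.imwrite(f"pics/{n}0.png",p);np.savez(f"pics/{n}0.npz",p=p,d=d,**cams.camera_info(n))
    print(n,cams.camera_info(n))
E
```

```text
pics
{'time_s': 0.0, 'joints': [-50.156, 22.091, 0.381, -0.031, -68.41, -14.816], 'joint_velocities': [0.007, 0.016, 0.038, -0.014, -0.022, 0.03], 'effort': [0.001, -39.067, 18.741, 4.22, 0.011, -0.0], 'tcp_pos': [0.264, -0.566, 0.221], 'ee_rot': [[-0.906, -0.423, -0.001], [-0.423, 0.906, 0.002], [0.0, 0.002, -1.0]], 'wrist_force': [-0.213, 0.187, 0.77], 'moment': [-0.025, -0.008, -0.007], 'gripper_force': 0.0, 'gripper_width': 0.997}
scene {'mtx': array([[474.74531488,   0.        , 321.6673039 ],
       [  0.        , 474.74531488, 196.89547815],
       [  0.        ,   0.        ,   1.        ]]), 'R': array([[-0.18763333,  0.98216226, -0.01228971],
       [ 0.82336357,  0.15044908, -0.54720884],
       [-0.53559889, -0.11279352, -0.83690588]]), 't': array([ 0.0847611 , -0.38086552,  1.40540163])}
top {'mtx': array([[384.02837382,   0.        , 317.65603444],
       [  0.        , 384.02837382, 199.83673643],
       [  0.        ,   0.        ,   1.        ]]), 'R': array([[-8.00307952e-03, -9.99967864e-01, -4.71366406e-04],
       [-9.92887934e-01,  8.00240879e-03, -1.18783465e-01],
       [ 1.18783420e-01, -4.82619502e-04, -9.92920070e-01]]), 't': array([0.00941991, 0.54767532, 0.9970253 ])}
```

View pics/top0.png

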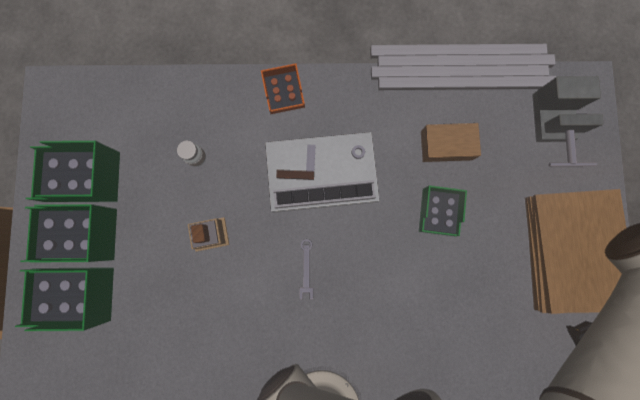

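View pics/scene0.png

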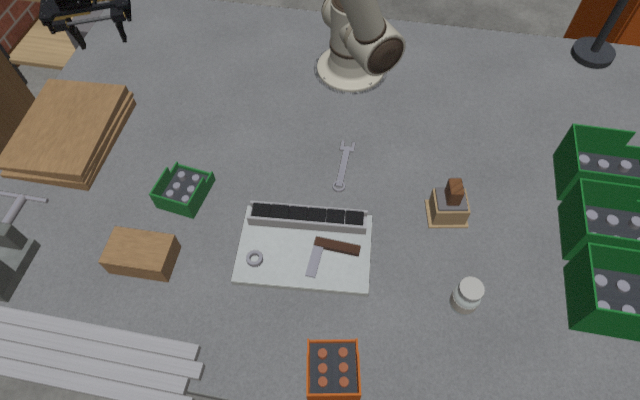

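The top view shows the shelf at about (322,172) with its black strip from (277,198) to (373,190). The holder with the roller is at (208,235), its grip top near (198,232), and the wrench at (306,270). The scene view shows the same: strip (250–365, 205–225), roller grip (455,190).

```bash
cat > h.py <<'E'
import numpy as np,cv2
def load(f):
    z=np.load(f);return z['p'],z['d'],z['mtx'],z['R'],z['t']
def cloud(f):
    p,d,K,R,t=load(f)
    v,u=np.mgrid[:400,:640]
    c=np.stack([(u-K[0,2])/K[0,0]*d,(v-K[1,2])/K[1,1]*d,d],-1)
    return p.astype(int),(c-t)@R,d>0
def rect(X):
    (c,s,a)=cv2.minAreaRect((X[:,:2]*1000).astype(np.float32));return np.round(c,1),np.round(s,1),round(a,2)
E
python3 - <<'E'
from h import *
import numpy as np
box={'top':dict(strip=(265,385,178,212),hold=(182,235,210,258)),'scene':dict(strip=(240,375,198,232),hold=(418,478,172,232))}
for n in('top','scene'):
    p,X,ok=cloud(f'pics/{n}0.npz')
    for k,(a,b,c,d) in box[n].items():
        P=p[c:d,a:b].reshape(-1,3);Y=X[c:d,a:b].reshape(-1,3);o=ok[c:d,a:b].ravel()
        if k=='strip':
            m=o&(P.max(1)<60)&(Y[:,2]>.05)
            print(n,k,m.sum(),rect(Y[m]),np.percentile(Y[m][:,2],[5,50,95]).round(4))
        else:
            for lo,hi in((.005,.03),(.055,.064),(.064,.085),(.105,.135)):
                m=o&(Y[:,2]>lo)&(Y[:,2]<hi)
                print(n,k,lo,m.sum(),Y[m].mean(0).round(4) if m.any() else 0, rect(Y[m]) if m.sum()>5 else 0, np.median(Y[m][:,2]) if m.any() else 0)
E
```

```text
top strip 917 (array([559.1, -11.6]), array([ 28.8, 242.1]), 5.16) [0.0724 0.0761 0.0793]
top hold 0.005 183 [0.4556 0.2734 0.0108] (array([461.3, 300.3]), array([133.6, 101. ]), 79.9) 0.007244908717344028
top hold 0.055 168 [0.4621 0.2953 0.0601] (array([460.6, 300.8]), array([66.4, 77.1]), 11.08) 0.06017762331954521
top hold 0.064 322 [0.4584 0.2893 0.0689] (array([459.6, 299.3]), array([59.7, 67.2]), 10.71) 0.06802647033048347
top hold 0.105 235 [0.4591 0.2977 0.1169] (array([459.6, 298.7]), array([43.6, 29.6]), 11.17) 0.11755105631289285
scene strip 1348 (array([556.8, -11.6]), array([ 35.8, 245.3]), 4.82) [0.0725 0.0766 0.0798]
scene hold 0.005 475 [0.4667 0.2929 0.0124] (array([419.7, 304.8]), array([174.2, 138.2]), 6.47) 0.009044452876886239
scene hold 0.055 229 [0.4734 0.2975 0.0607] (array([457.5, 299.5]), array([69.1, 77.5]), 9.97) 0.061195999974211386
scene hold 0.064 446 [0.4666 0.2938 0.0706] (array([458.2, 300.3]), array([64.9, 70.5]), 8.7) 0.06964571469545228
scene hold 0.105 291 [0.4611 0.2973 0.1171] (array([457.6, 298.5]), array([45.3, 30.6]), 9.53) 0.11860090982663504
```

>>> play_rows(commands="1 1 0 0 0 0;1 1 0 0 0 -.16;1 1 0 0 0 -.16;1 1 0 0 0 -.16;1 1 0 0 0 -.16;1 1 0 0 0 -.16;0.2 1 0 0 0 -.16;0 1 0 0 0 -.16;0 1 0 0 0 -.16;0 1 0 0 0 -.16;0 1 0 0 0 -.16;0 1 0 0 0 0;0 1 0 0 0 0;0 1 0 0 0 0;0 1 0 0 0 0;0 1 0 0 0 0;0 1 0 0 0 0;0 1 0 0 0 0;0 1 0 0 0 0;0 1 0 0 0 0", grip=75)

```text
time_s: 2.1
tcp_pos: [0.4499, 0.0349, 0.2223]
ee_rot: [[-0.981, -0.196, -0.001], [-0.196, 0.981, -0.0], [0.001, 0.0, -1.0]]
wrist_force: [0.1, 0.0, 0.6]
gripper_width: 0.862
gripper_force: 0.0
```

>>> play_rows(commands="0 1 0 0 0 0;0 1 0 0 0 0;0 1 0 0 0 0;0 1 0 0 0 0;0 1 0 0 0 0;0 1 0 0 0 0;0 .8 0 0 0 0;0 0 0 0 0 0;0 0 0 0 0 0")

```text
time_s: 3.0
tcp_pos: [0.4499, 0.2376, 0.2219]
ee_rot: [[-0.981, -0.196, -0.001], [-0.196, 0.981, -0.001], [0.001, -0.001, -1.0]]
wrist_force: [-0.1, -0.8, -0.2]
gripper_width: 0.861
gripper_force: 0.0
```

```bash
python3 - <<'E'
from station import r,cams
from h import *
s=r.sense();print(s['time_s'],s['tcp_pos'],np.round(s['ee_rot'],4).tolist(),np.round(s['wrist_force'],2))
ci=cams.camera_info("wrist")
p,d=cams.capture("wrist");cv2.imwrite("pics/w1.png",p);np.savez("pics/w1.npz",p=p,d=d,**ci)
P,X,ok=cloud("pics/w1.npz")
near=ok&(np.abs(X[...,0]-.459)<.06)&(np.abs(X[...,1]-.299)<.06)
for lo,hi in((.055,.0635),(.0645,.075),(.108,.13)):
    m=near&(X[...,2]>lo)&(X[...,2]<hi);Y=X[m];print(lo,m.sum(),rect(Y) if len(Y) else 0,np.median(Y[:,2]) if len(Y) else 0)
# strip sections from top view
P,X,ok=cloud("pics/top0.npz");m=ok&(P.max(2)<60)&(X[...,2]>.05)&(np.abs(X[...,1]+.0116)<.14)&(np.abs(X[...,0]-.558)<.04)
a=np.radians(5.);Y=X[m];q=Y-[.558,-.0116,0];ys=-np.sin(a)*q[:,0]+np.cos(a)*q[:,1]
for c in np.arange(-2.5,3)*.0415:
    k=np.abs(ys-c)<.015;print(round(c,4),k.sum(),np.median(Y[k][:,2]).round(4))
E
```

```text
3.0 [0.4499282  0.23764107 0.2219397 ] [[-0.9805, -0.1963, -0.0013], [-0.1963, 0.9805, -0.001], [0.0015, -0.0008, -1.0]] [-0.1  -0.85 -0.16]
0.055 588 (array([457.7, 300.3]), array([66.6, 76.3]), 10.94) 0.060176433586602844
0.0645 1354 (array([456.2, 299.2]), array([59.2, 66.1]), 10.78) 0.06807747180808954
0.108 1144 (array([456., 299.]), array([43.1, 30.1]), 10.54) 0.11784914394818397
-0.1038 126 0.077
-0.0622 117 0.0775
-0.0208 110 0.076
0.0208 109 0.0757
0.0622 116 0.0756
0.1038 127 0.0753
```

View pics/w1.png

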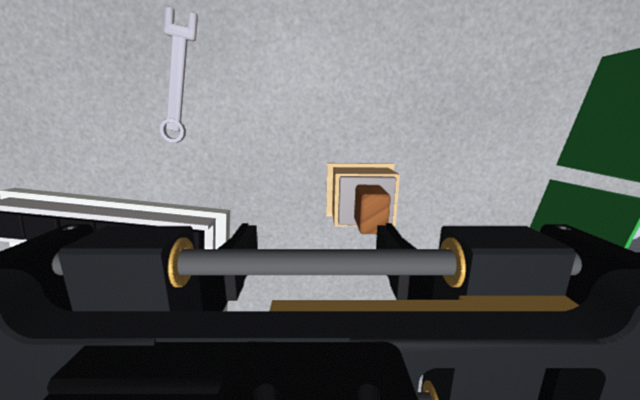

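The wrist view shows the holder at (365,195) with the roller's grip at (373,208). Depth agrees with the other views: the roller is at (0.4565, 0.299), yaw 10.8°.

>>> play_rows(commands=".22 1 0 0 0 0;0 1 0 0 0 0;0 .05 -.5 0 0 0;0 0 -1 0 0 0;0 0 -1 0 0 0;0 0 -1 0 0 0;0 0 -.8 0 0 0;0 0 -.4 0 0 0;0 0 -.2 0 0 0;0 0 0 0 0 0;0 0 0 0 0 0")

```text
time_s: 4.15
tcp_pos: [0.4577, 0.2996, 0.0767]
ee_rot: [[-0.981, -0.196, 0.002], [-0.196, 0.981, 0.002], [-0.002, 0.001, -1.0]]
wrist_force: [1.0, -0.2, -0.1]
gripper_width: 0.861
gripper_force: 0.0
```

>>> play_rows(commands="0 0 0 0 0 0;0 0 0 0 0 0;0 0 0 0 0 0;0 0 0 0 0 0;0 0 0 0 0 0;0 0 0 0 0 0;0 0 0 0 0 0", grip=15)

```text
time_s: 4.85
tcp_pos: [0.457, 0.2992, 0.0755]
ee_rot: [[-0.981, -0.196, -0.0], [-0.196, 0.981, 0.0], [0.0, 0.0, -1.0]]
wrist_force: [0.6, -0.3, -0.5]
gripper_width: 0.343
gripper_force: 29.9
```

>>> play_rows(commands="0 0 .3 0 0 0;0 0 .6 0 0 0;0 0 .8 0 0 0;0 0 .9 0 0 0;0 0 1 0 0 0;0 0 .4 0 0 0;0 0 0 0 0 0;.4 -.9 0 0 0 0;.45 -1 0 0 0 -.15;.45 -1 0 0 0 -.15;.45 -1 0 0 0 -.15;.45 -1 0 0 0 -.15;.45 -1 0 0 0 -.13;.42 -1 0 0 0 0;0 0 -.5 0 0 0;0 0 -.5 0 0 0;0 0 0 0 0 0;0 0 0 0 0 0")

```text
time_s: 6.65
tcp_pos: [0.5484, 0.0919, 0.1641]
ee_rot: [[-0.996, -0.087, -0.003], [-0.087, 0.996, -0.001], [0.003, -0.001, -1.0]]
wrist_force: [0.5, 0.0, -2.6]
gripper_width: 0.343
gripper_force: 29.9
```

```bash
python3 - <<'E'
from station import r,cams
from h import *
s=r.sense();print(s['time_s'],s['tcp_pos'],np.round(s['ee_rot'],4).tolist(),np.round(s['wrist_force'],2),s['moment'])
F=[]
for i in range(3):
    p,d=cams.capture("scene") if i else cams.capture("wrist");F.append(r.sense()['wrist_force'])
    if i==0: cv2.imwrite("pics/w2.png",p)
cv2.imwrite("pics/s2.png",p[130:300,180:480].repeat(2,0).repeat(2,1));print(np.round(F,2))
E
```

```text
6.65 [0.54837954 0.09191415 0.16412565] [[-0.9962, -0.0872, -0.003], [-0.0872, 0.9962, -0.0014], [0.0031, -0.0011, -1.0]] [ 0.54  0.04 -2.57] [ 0.01164626 -0.07675538  0.03969364]
[[ 1.05  0.85 -3.9 ]
 [-0.16 -0.62 -3.26]
 [ 0.16 -0.21 -3.22]]
```

View pics/s2.png

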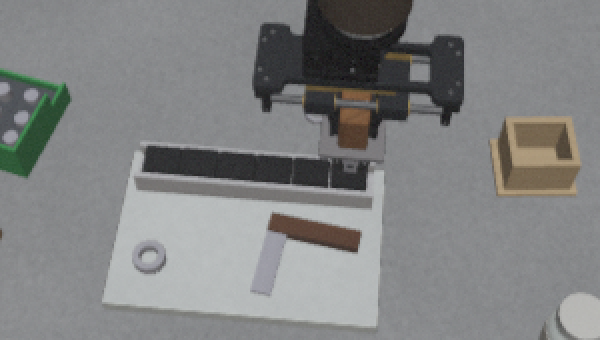

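The picture shows the roller held upright over section 6 (350,175), the empty holder at (540,155). Unloaded Fz is about -3.2 N. Now feel downward.

>>> play_rows(commands="0 0 -.3 0 0 0;0 0 -.25 0 0 0;0 0 -.02 0 0 0;0 0 -.02 0 0 0;0 0 0 0 0 0;0 0 0 0 0 0")

```text
time_s: 7.4
tcp_pos: [0.5493, 0.0923, 0.1481]
ee_rot: [[-0.996, -0.087, 0.001], [-0.087, 0.996, 0.0], [-0.001, 0.0, -1.0]]
wrist_force: [-0.4, 0.6, -4.6]
gripper_width: 0.338
gripper_force: 29.9
```

>>> play_rows(commands="0 0 -.03 0 0 0;0 0 -.03 0 0 0;0 0 0 0 0 0")

```text
time_s: 7.7
tcp_pos: [0.549, 0.0922, 0.1459]
ee_rot: [[-0.996, -0.087, -0.0], [-0.087, 0.996, -0.0], [0.0, -0.0, -1.0]]
wrist_force: [0.1, 0.1, -3.6]
gripper_width: 0.342
gripper_force: 29.9
```

>>> play_rows(commands="0 0 -.03 0 0 0;0 0 -.01 0 0 0;0 0 0 0 0 0")

```text
time_s: 8.0
tcp_pos: [0.5491, 0.0922, 0.1448]
ee_rot: [[-0.996, -0.087, -0.0], [-0.087, 0.996, -0.0], [0.0, -0.0, -1.0]]
wrist_force: [0.1, -0.7, -4.2]
gripper_width: 0.342
gripper_force: 29.9
```

>>> play_rows(commands="0 0 -.02 0 0 0;0 0 0 0 0 0;0 0 0 0 0 0")

```text
time_s: 8.3
tcp_pos: [0.5491, 0.0922, 0.1442]
ee_rot: [[-0.996, -0.087, 0.0], [-0.087, 0.996, -0.0], [-0.0, -0.0, -1.0]]
wrist_force: [-0.7, -0.7, -4.1]
gripper_width: 0.344
gripper_force: 29.9
```

>>> play_rows(commands="0 0 -.02 0 0 0;0 0 0 0 0 0;0 0 0 0 0 0")

```text
time_s: 8.6
tcp_pos: [0.5491, 0.0922, 0.1436]
ee_rot: [[-0.996, -0.087, -0.0], [-0.087, 0.996, -0.0], [0.0, -0.0, -1.0]]
wrist_force: [-0.4, 0.3, -3.3]
gripper_width: 0.346
gripper_force: 29.9
```

>>> play_rows(commands="0 0 -.02 0 0 0;0 0 0 0 0 0;0 0 0 0 0 0")

```text
time_s: 8.9
tcp_pos: [0.5491, 0.0922, 0.143]
ee_rot: [[-0.996, -0.087, -0.0], [-0.087, 0.996, -0.0], [0.0, -0.0, -1.0]]
wrist_force: [-0.3, 0.3, -3.3]
gripper_width: 0.343
gripper_force: 29.9
```

>>> play_rows(commands="0 0 -.02 0 0 0;0 0 0 0 0 0;0 0 0 0 0 0")

```text
time_s: 9.2
tcp_pos: [0.5492, 0.0923, 0.1426]
ee_rot: [[-0.996, -0.087, 0.0], [-0.087, 0.996, 0.0], [-0.0, 0.0, -1.0]]
wrist_force: [0.3, 0.2, -3.3]
gripper_width: 0.346
gripper_force: 29.9
```

>>> play_rows(commands="0 0 -.02 0 0 0;0 0 0 0 0 0;0 0 0 0 0 0")

```text
time_s: 9.5
tcp_pos: [0.5493, 0.0923, 0.1425]
ee_rot: [[-0.996, -0.087, 0.001], [-0.087, 0.996, 0.0], [-0.001, -0.0, -1.0]]
wrist_force: [-1.4, 0.3, 1.3]
gripper_width: 0.344
gripper_force: 29.9
```

>>> play_rows(commands="0 0 -.02 0 0 0;0 0 0 0 0 0;0 0 0 0 0 0")

```text
time_s: 9.8
tcp_pos: [0.5494, 0.0923, 0.1421]
ee_rot: [[-0.996, -0.087, 0.001], [-0.087, 0.996, 0.0], [-0.001, -0.0, -1.0]]
wrist_force: [-2.0, 0.2, 5.2]
gripper_width: 0.343
gripper_force: 29.9
```

>>> play_rows(commands="0 0 -.02 0 0 0;0 0 0 0 0 0;0 0 0 0 0 0")

```text
time_s: 10.1
tcp_pos: [0.5494, 0.0922, 0.1414]
ee_rot: [[-0.996, -0.087, 0.001], [-0.087, 0.996, 0.0], [-0.001, -0.0, -1.0]]
wrist_force: [-2.2, -0.7, 4.9]
gripper_width: 0.341
gripper_force: 29.9
```

>>> play_rows(commands="0 0 -.02 0 0 0;0 0 0 0 0 0;0 0 0 0 0 0")

```text
time_s: 10.4
tcp_pos: [0.5494, 0.0922, 0.1407]
ee_rot: [[-0.996, -0.087, 0.001], [-0.087, 0.996, 0.0], [-0.001, -0.0, -1.0]]
wrist_force: [-2.0, -0.8, 5.4]
gripper_width: 0.343
gripper_force: 29.9
```

>>> play_rows(commands="0 0 -.02 0 0 0;0 0 0 0 0 0;0 0 0 0 0 0")

```text
time_s: 10.7
tcp_pos: [0.5494, 0.0922, 0.14]
ee_rot: [[-0.996, -0.087, 0.001], [-0.087, 0.996, 0.0], [-0.001, -0.0, -1.0]]
wrist_force: [-2.3, 0.8, 4.3]
gripper_width: 0.341
gripper_force: 29.9
```

>>> play_rows(commands="0 0 -.02 0 0 0;0 0 0 0 0 0;0 0 0 0 0 0")

```text
time_s: 11.0
tcp_pos: [0.5494, 0.0922, 0.1393]
ee_rot: [[-0.996, -0.087, 0.001], [-0.087, 0.996, 0.0], [-0.001, -0.0, -1.0]]
wrist_force: [-1.6, -0.3, 5.8]
gripper_width: 0.342
gripper_force: 29.9
```

>>> play_rows(commands="0 0 -.02 0 0 0;0 0 0 0 0 0;0 0 0 0 0 0")

```text
time_s: 11.3
tcp_pos: [0.5494, 0.0922, 0.1386]
ee_rot: [[-0.996, -0.087, 0.001], [-0.087, 0.996, -0.0], [-0.001, -0.0, -1.0]]
wrist_force: [-1.4, -0.9, 4.9]
gripper_width: 0.344
gripper_force: 29.9
```

>>> play_rows(commands="0 0 -.02 0 0 0;0 0 0 0 0 0;0 0 0 0 0 0")

```text
time_s: 11.6
tcp_pos: [0.5493, 0.0922, 0.1379]
ee_rot: [[-0.996, -0.087, 0.001], [-0.087, 0.996, 0.0], [-0.001, -0.0, -1.0]]
wrist_force: [-1.2, -0.4, 5.3]
gripper_width: 0.339
gripper_force: 29.9
```

>>> play_rows(commands="0 0 -.02 0 0 0;0 0 0 0 0 0;0 0 0 0 0 0")

```text
time_s: 11.9
tcp_pos: [0.5494, 0.0922, 0.1379]
ee_rot: [[-0.996, -0.088, 0.001], [-0.088, 0.996, -0.0], [-0.001, -0.0, -1.0]]
wrist_force: [-3.3, -0.3, 6.9]
gripper_width: 0.346
gripper_force: 29.9
```

>>> play_rows(commands="0 0 -.02 0 0 0;0 0 0 0 0 0;0 0 0 0 0 0")

```text
time_s: 12.2
tcp_pos: [0.5495, 0.0923, 0.1378]
ee_rot: [[-0.996, -0.088, 0.001], [-0.088, 0.996, -0.0], [-0.001, -0.0, -1.0]]
wrist_force: [-3.2, 0.5, 9.4]
gripper_width: 0.345
gripper_force: 29.9
```

>>> play_rows(commands="0 0 -.02 0 0 0;.0087 -.1 0 0 0 0;.0087 -.1 0 0 0 0;.0087 -.1 0 0 0 0;0 0 0 0 0 0")

```text
time_s: 12.7
tcp_pos: [0.5503, 0.0829, 0.1378]
ee_rot: [[-0.996, -0.088, 0.001], [-0.088, 0.996, -0.0], [-0.001, -0.001, -1.0]]
wrist_force: [-5.0, -1.4, 11.4]
gripper_width: 0.34
gripper_force: 29.9
```

>>> play_rows(commands=".0087 -.1 0 0 0 0;.0087 -.1 0 0 0 0;0 0 0 0 0 0")

```text
time_s: 13.0
tcp_pos: [0.5508, 0.0792, 0.1379]
ee_rot: [[-0.996, -0.087, 0.003], [-0.087, 0.996, 0.004], [-0.003, 0.004, -1.0]]
wrist_force: [-6.6, 8.0, 13.3]
gripper_width: 0.344
gripper_force: 30.0
```

>>> play_rows(commands="-.01 -.05 0 0 0 0;-.005 -.05 0 0 0 0;0 0 0 0 0 0")

```text
time_s: 13.3
tcp_pos: [0.5509, 0.0764, 0.138]
ee_rot: [[-0.996, -0.088, 0.004], [-0.088, 0.996, 0.004], [-0.004, 0.003, -1.0]]
wrist_force: [-5.1, 6.6, 12.6]
gripper_width: 0.347
gripper_force: 30.0
```

>>> play_rows(commands="-.005 -.07 0 0 0 0;0 -.07 0 0 0 0;0 0 0 0 0 0")

```text
time_s: 13.6
tcp_pos: [0.5511, 0.0711, 0.1378]
ee_rot: [[-0.996, -0.088, 0.004], [-0.088, 0.996, 0.002], [-0.004, 0.002, -1.0]]
wrist_force: [-2.8, 3.5, 10.7]
gripper_width: 0.342
gripper_force: 29.9
```

>>> play_rows(commands="0 -.07 0 0 0 0;.005 -.07 0 0 0 0;0 0 0 0 0 0")

```text
time_s: 13.9
tcp_pos: [0.5515, 0.0661, 0.1381]
ee_rot: [[-0.996, -0.088, 0.004], [-0.088, 0.996, 0.001], [-0.004, 0.0, -1.0]]
wrist_force: [-2.5, 0.4, 11.3]
gripper_width: 0.339
gripper_force: 29.9
```

>>> play_rows(commands=".009 -.1 -.015 0 0 0;.009 -.1 0 0 0 0;0 0 0 0 0 0")

```text
time_s: 14.2
tcp_pos: [0.552, 0.0598, 0.1381]
ee_rot: [[-0.996, -0.088, 0.004], [-0.088, 0.996, 0.0], [-0.004, -0.0, -1.0]]
wrist_force: [-2.7, -0.3, 13.2]
gripper_width: 0.342
gripper_force: 29.9
```

>>> play_rows(commands=".009 -.1 0 0 0 0;.009 -.1 0 0 0 0;0 0 0 0 0 0")

```text
time_s: 14.5
tcp_pos: [0.5526, 0.0537, 0.1382]
ee_rot: [[-0.996, -0.088, 0.004], [-0.088, 0.996, -0.0], [-0.004, -0.0, -1.0]]
wrist_force: [-3.8, 0.8, 15.5]
gripper_width: 0.344
gripper_force: 29.9
```

>>> play_rows(commands=".006 -.1 .003 0 0 0;.006 -.1 .003 0 0 0;.006 -.1 .003 0 0 0;0 0 0 0 0 0")

```text
time_s: 14.9
tcp_pos: [0.5532, 0.0447, 0.1383]
ee_rot: [[-0.996, -0.088, 0.005], [-0.088, 0.996, -0.0], [-0.005, -0.0, -1.0]]
wrist_force: [-2.9, 0.6, 13.9]
gripper_width: 0.344
gripper_force: 29.9
```

>>> play_rows(commands=".006 -.08 .002 0 0 0;.003 -.07 .002 0 0 0;0 0 0 0 0 0")

```text
time_s: 15.2
tcp_pos: [0.5535, 0.0403, 0.1383]
ee_rot: [[-0.996, -0.088, 0.005], [-0.088, 0.996, 0.0], [-0.005, -0.0, -1.0]]
wrist_force: [-2.6, -0.2, 12.2]
gripper_width: 0.348
gripper_force: 29.9
```

>>> play_rows(commands=".004 -.06 0 0 0 0;.004 -.06 0 0 0 0;0 0 0 0 0 0")

```text
time_s: 15.5
tcp_pos: [0.5538, 0.0379, 0.1384]
ee_rot: [[-0.996, -0.088, 0.005], [-0.088, 0.996, 0.002], [-0.005, 0.002, -1.0]]
wrist_force: [-3.6, 4.4, 13.8]
gripper_width: 0.343
gripper_force: 29.9
```

>>> play_rows(commands=".004 -.06 0 0 0 0;.004 -.06 0 0 0 0;0 0 0 0 0 0")

```text
time_s: 15.8
tcp_pos: [0.5541, 0.0347, 0.1385]
ee_rot: [[-0.996, -0.088, 0.005], [-0.088, 0.996, 0.003], [-0.006, 0.002, -1.0]]
wrist_force: [-3.8, 4.6, 13.6]
gripper_width: 0.342
gripper_force: 29.9
```

>>> play_rows(commands=".004 -.06 0 0 0 0;.004 -.06 0 0 0 0;0 0 0 0 0 0")

```text
time_s: 16.1
tcp_pos: [0.5544, 0.0302, 0.1382]
ee_rot: [[-0.996, -0.088, 0.005], [-0.088, 0.996, 0.001], [-0.005, 0.001, -1.0]]
wrist_force: [-3.0, 1.3, 12.6]
gripper_width: 0.342
gripper_force: 29.9
```

>>> play_rows(commands=".007 -.1 -.008 0 0 0;.007 -.1 0 0 0 0;.007 -.1 .001 0 0 0;0 0 0 0 0 0")

```text
time_s: 16.5
tcp_pos: [0.5552, 0.0204, 0.1386]
ee_rot: [[-0.996, -0.088, 0.005], [-0.088, 0.996, -0.0], [-0.005, -0.001, -1.0]]
wrist_force: [-1.9, -1.1, 14.6]
gripper_width: 0.344
gripper_force: 29.9
```

>>> play_rows(commands=".007 -.1 .001 0 0 0;.007 -.1 .001 0 0 0;.007 -.1 .002 0 0 0;0 0 0 0 0 0")

```text
time_s: 16.9
tcp_pos: [0.5559, 0.0113, 0.1387]
ee_rot: [[-0.996, -0.088, 0.006], [-0.088, 0.996, -0.0], [-0.006, -0.001, -1.0]]
wrist_force: [-1.5, 0.5, 13.6]
gripper_width: 0.34
gripper_force: 29.9
```

>>> play_rows(commands=".007 -.1 .002 0 0 0;.007 -.1 .001 0 0 0;.007 -.1 .001 0 0 0;0 0 0 0 0 0")

```text
time_s: 17.3
tcp_pos: [0.5566, 0.0022, 0.1388]
ee_rot: [[-0.996, -0.088, 0.006], [-0.088, 0.996, -0.0], [-0.006, -0.001, -1.0]]
wrist_force: [-3.1, -0.2, 12.8]
gripper_width: 0.341
gripper_force: 29.9
```

>>> play_rows(commands=".006 -.08 0 0 0 0;.004 -.06 0 0 0 0;0 0 0 0 0 0")

```text
time_s: 17.6
tcp_pos: [0.5569, -0.0019, 0.1388]
ee_rot: [[-0.996, -0.088, 0.006], [-0.088, 0.996, -0.0], [-0.006, -0.001, -1.0]]
wrist_force: [-3.3, -0.2, 13.8]
gripper_width: 0.343
gripper_force: 29.9
```

>>> play_rows(commands=".004 -.06 0 0 0 0;.004 -.06 0 0 0 0;0 0 0 0 0 0")

```text
time_s: 17.9
tcp_pos: [0.5572, -0.004, 0.1389]
ee_rot: [[-0.996, -0.088, 0.006], [-0.088, 0.996, 0.002], [-0.007, 0.002, -1.0]]
wrist_force: [-3.6, 5.8, 15.0]
gripper_width: 0.349
gripper_force: 29.9
```

>>> play_rows(commands=".004 -.06 0 0 0 0;.004 -.06 0 0 0 0;0 0 0 0 0 0")

```text
time_s: 18.2
tcp_pos: [0.5575, -0.0074, 0.1389]
ee_rot: [[-0.996, -0.088, 0.007], [-0.088, 0.996, 0.002], [-0.007, 0.002, -1.0]]
wrist_force: [-3.5, 5.1, 15.1]
gripper_width: 0.34
gripper_force: 29.9
```

>>> play_rows(commands=".004 -.06 0 0 0 0;.004 -.06 0 0 0 0;0 0 0 0 0 0")

```text
time_s: 18.5
tcp_pos: [0.5578, -0.0119, 0.1386]
ee_rot: [[-0.996, -0.088, 0.006], [-0.088, 0.996, 0.001], [-0.006, 0.0, -1.0]]
wrist_force: [-1.9, 2.1, 12.6]
gripper_width: 0.338
gripper_force: 29.9
```

>>> play_rows(commands=".007 -.1 -.002 0 0 0;.007 -.1 0 0 0 0;.007 -.1 .001 0 0 0;0 0 0 0 0 0")

```text
time_s: 18.9
tcp_pos: [0.5586, -0.0218, 0.139]
ee_rot: [[-0.996, -0.088, 0.007], [-0.088, 0.996, -0.001], [-0.006, -0.001, -1.0]]
wrist_force: [-2.1, -0.8, 13.8]
gripper_width: 0.345
gripper_force: 29.9
```

>>> play_rows(commands=".007 -.1 .001 0 0 0;.007 -.1 .001 0 0 0;.007 -.1 .001 0 0 0;0 0 0 0 0 0")

```text
time_s: 19.3
tcp_pos: [0.5593, -0.0309, 0.1392]
ee_rot: [[-0.996, -0.088, 0.007], [-0.088, 0.996, -0.001], [-0.007, -0.001, -1.0]]
wrist_force: [-1.9, -0.8, 13.8]
gripper_width: 0.345
gripper_force: 29.9
```

>>> play_rows(commands=".007 -.1 .001 0 0 0;.007 -.1 .001 0 0 0;.007 -.1 .001 0 0 0;0 0 0 0 0 0")

```text
time_s: 19.7
tcp_pos: [0.56, -0.0399, 0.1393]
ee_rot: [[-0.996, -0.088, 0.007], [-0.088, 0.996, -0.001], [-0.007, -0.001, -1.0]]
wrist_force: [-2.2, -0.9, 13.7]
gripper_width: 0.34
gripper_force: 29.9
```

>>> play_rows(commands=".006 -.08 .001 0 0 0;.004 -.06 0 0 0 0;0 0 0 0 0 0")

```text
time_s: 20.0
tcp_pos: [0.5603, -0.0432, 0.1393]
ee_rot: [[-0.996, -0.088, 0.007], [-0.088, 0.996, 0.001], [-0.007, -0.0, -1.0]]
wrist_force: [-2.3, 2.7, 15.0]
gripper_width: 0.342
gripper_force: 29.9
```

>>> play_rows(commands=".004 -.06 0 0 0 0;.004 -.06 0 0 0 0;0 0 0 0 0 0")

```text
time_s: 20.3
tcp_pos: [0.5605, -0.0458, 0.1393]
ee_rot: [[-0.996, -0.088, 0.008], [-0.088, 0.996, 0.002], [-0.008, 0.001, -1.0]]
wrist_force: [-3.7, 6.1, 15.7]
gripper_width: 0.343
gripper_force: 29.9
```

>>> play_rows(commands=".004 -.06 .002 0 0 0;.004 -.06 .001 0 0 0;0 0 0 0 0 0")

```text
time_s: 20.6
tcp_pos: [0.5609, -0.0502, 0.1393]
ee_rot: [[-0.996, -0.089, 0.007], [-0.089, 0.996, 0.001], [-0.007, -0.0, -1.0]]
wrist_force: [-2.2, 3.2, 15.2]
gripper_width: 0.343
gripper_force: 29.9
```

>>> play_rows(commands=".004 -.06 .001 0 0 0;.004 -.06 .001 0 0 0;0 0 0 0 0 0")

```text
time_s: 20.9
tcp_pos: [0.5611, -0.0542, 0.1391]
ee_rot: [[-0.996, -0.088, 0.007], [-0.088, 0.996, 0.0], [-0.007, -0.0, -1.0]]
wrist_force: [-1.6, 1.4, 12.4]
gripper_width: 0.338
gripper_force: 29.9
```

>>> play_rows(commands=".007 -.1 -.002 0 0 0;.007 -.1 0 0 0 0;.007 -.1 .001 0 0 0;0 0 0 0 0 0")

```text
time_s: 21.3
tcp_pos: [0.5619, -0.0639, 0.1395]
ee_rot: [[-0.996, -0.089, 0.008], [-0.089, 0.996, -0.001], [-0.007, -0.002, -1.0]]
wrist_force: [-1.1, -0.4, 13.7]
gripper_width: 0.343
gripper_force: 29.9
```

>>> play_rows(commands=".007 -.1 .001 0 0 0;.007 -.1 .001 0 0 0;.007 -.1 .001 0 0 0;0 0 0 0 0 0")

```text
time_s: 21.7
tcp_pos: [0.5626, -0.073, 0.1396]
ee_rot: [[-0.996, -0.089, 0.008], [-0.089, 0.996, -0.001], [-0.008, -0.002, -1.0]]
wrist_force: [-2.0, 0.1, 13.5]
gripper_width: 0.342
gripper_force: 29.9
```

>>> play_rows(commands=".007 -.1 .001 0 0 0;.007 -.1 .001 0 0 0;.005 -.07 .001 0 0 0;0 0 0 0 0 0")

```text
time_s: 22.1
tcp_pos: [0.5633, -0.0811, 0.1397]
ee_rot: [[-0.996, -0.089, 0.008], [-0.089, 0.996, -0.001], [-0.008, -0.002, -1.0]]
wrist_force: [-1.1, 0.1, 13.5]
gripper_width: 0.342
gripper_force: 29.9
```

>>> play_rows(commands=".006 -.08 .001 0 0 0;.004 -.06 0 0 0 0;0 0 0 0 0 0")

```text
time_s: 22.4
tcp_pos: [0.5636, -0.0853, 0.1397]
ee_rot: [[-0.996, -0.089, 0.008], [-0.089, 0.996, -0.001], [-0.008, -0.002, -1.0]]
wrist_force: [-1.3, 0.3, 13.5]
gripper_width: 0.345
gripper_force: 29.9
```

>>> play_rows(commands=".004 -.06 0 0 0 0;.004 -.06 0 0 0 0;0 0 0 0 0 0")

```text
time_s: 22.7
tcp_pos: [0.5638, -0.0874, 0.1398]
ee_rot: [[-0.996, -0.088, 0.008], [-0.088, 0.996, 0.001], [-0.008, 0.0, -1.0]]
wrist_force: [-3.4, 5.4, 14.7]
gripper_width: 0.346
gripper_force: 29.9
```

>>> play_rows(commands=".004 -.06 .002 0 0 0;.004 -.06 .001 0 0 0;0 0 0 0 0 0")

```text
time_s: 23.0
tcp_pos: [0.5641, -0.0912, 0.1398]
ee_rot: [[-0.996, -0.089, 0.008], [-0.089, 0.996, 0.001], [-0.008, -0.0, -1.0]]
wrist_force: [-2.0, 3.3, 14.1]
gripper_width: 0.343
gripper_force: 29.9
```

>>> play_rows(commands=".004 -.06 .001 0 0 0;.004 -.06 .001 0 0 0;0 0 0 0 0 0")

```text
time_s: 23.3
tcp_pos: [0.5643, -0.0954, 0.1396]
ee_rot: [[-0.996, -0.088, 0.008], [-0.088, 0.996, -0.0], [-0.008, -0.001, -1.0]]
wrist_force: [-1.3, 1.4, 12.1]
gripper_width: 0.339
gripper_force: 29.9
```

>>> play_rows(commands=".007 -.1 -.002 0 0 0;.007 -.1 0 0 0 0;.007 -.1 .001 0 0 0;0 0 0 0 0 0")

```text
time_s: 23.7
tcp_pos: [0.5652, -0.1053, 0.1399]
ee_rot: [[-0.996, -0.089, 0.009], [-0.089, 0.996, -0.002], [-0.008, -0.002, -1.0]]
wrist_force: [-1.5, -0.6, 13.4]
gripper_width: 0.346
gripper_force: 29.9
```

>>> play_rows(commands=".007 -.1 .001 0 0 0;.007 -.1 .001 0 0 0;.007 -.1 .001 0 0 0;0 0 0 0 0 0")

```text
time_s: 24.1
tcp_pos: [0.5659, -0.1143, 0.14]
ee_rot: [[-0.996, -0.088, 0.009], [-0.089, 0.996, -0.002], [-0.008, -0.003, -1.0]]
wrist_force: [-0.7, -0.6, 12.5]
gripper_width: 0.343
gripper_force: 29.9
```

>>> play_rows(commands=".007 -.1 .001 0 0 0;0 0 0 0 0 0;0 0 0 0 0 0")

```text
time_s: 24.4
tcp_pos: [0.5661, -0.1173, 0.1401]
ee_rot: [[-0.996, -0.089, 0.009], [-0.089, 0.996, -0.002], [-0.009, -0.003, -1.0]]
wrist_force: [-1.0, -0.3, 13.6]
gripper_width: 0.342
gripper_force: 29.9
```

>>> play_rows(commands="0 0 .1 0 0 0;0 0 .5 0 0 0;0 0 .9 0 0 0;-.26 1 .2 0 0 0;-.26 1 0 0 0 0;-.26 1 0 0 0 0;-.26 1 0 0 0 .15;-.26 1 0 0 0 .15;-.26 1 0 0 0 .15;-.26 1 0 0 0 .15;-.26 1 0 0 0 .13;-.26 1 0 0 0 0;-.26 1 0 0 0 0;-.26 1 0 0 0 0;-.26 1 0 0 0 0;-.26 .5 0 0 0 0;0 0 0 0 0 0;0 0 0 0 0 0;0 0 0 0 0 0")

```text
time_s: 26.3
tcp_pos: [0.4611, 0.2575, 0.1866]
ee_rot: [[-0.981, -0.195, -0.002], [-0.195, 0.981, -0.001], [0.002, -0.001, -1.0]]
wrist_force: [-0.0, -0.4, -3.8]
gripper_width: 0.341
gripper_force: 29.9
```

```bash
python3 - <<'E'
from station import r,cams
from h import *
s=r.sense();print(s['time_s'],s['tcp_pos'],np.round(s['ee_rot'],4).tolist(),np.round(s['wrist_force'],2))
for n in("top","scene"):
    ci=cams.camera_info(n);p,d=cams.capture(n);np.savez(f"pics/{n}3.npz",p=p,d=d,**ci)
    if n=="scene": cv2.imwrite("pics/s3.png",p[100:280,340:500].repeat(3,0).repeat(3,1))
    P,X,ok=cloud(f"pics/{n}3.npz");m=ok&(P.max(2)<60)&(X[...,2]>.05)&(np.abs(X[...,1]+.0116)<.14)&(np.abs(X[...,0]-.558)<.03)
    a=np.radians(5.);Y=X[m];q=Y-[.558,-.0116,0];ys=-np.sin(a)*q[:,0]+np.cos(a)*q[:,1]
    print(n,[(np.median(Y[np.abs(ys-c)<.015][:,2])*1000).round(2) for c in np.arange(-2.5,3)*.0415])
    t=s['tcp_pos'];N=ok&(np.hypot(X[...,0]-t[0],X[...,1]-t[1])<.06)
    for lo,hi in((-.011,-.003),):
        m=N&(X[...,2]>t[2]+lo)&(X[...,2]<t[2]+hi);print('collar',m.sum(),rect(X[m]) if m.sum()>20 else 0, np.median(X[m][:,2]) if m.any() else 0)
E
```

```text
26.3 [0.46106768 0.25749045 0.18658641] [[-0.9809, -0.1946, -0.0015], [-0.1946, 0.9809, -0.0012], [0.0017, -0.0008, -1.0]] [-0.05 -0.36 -3.83]
top [np.float64(73.57), np.float64(73.73), np.float64(72.12), np.float64(72.23), np.float64(71.39), np.float64(70.99)]
collar 19 0 0.1793637420600791
scene [np.float64(74.12), np.float64(74.06), np.float64(73.05), np.float64(72.99), np.float64(72.31), np.float64(71.92)]
collar 367 (array([461.6, 256.4]), array([61.3, 66.2]), 11.22) 0.18051266845474503
```

View pics/s3.png

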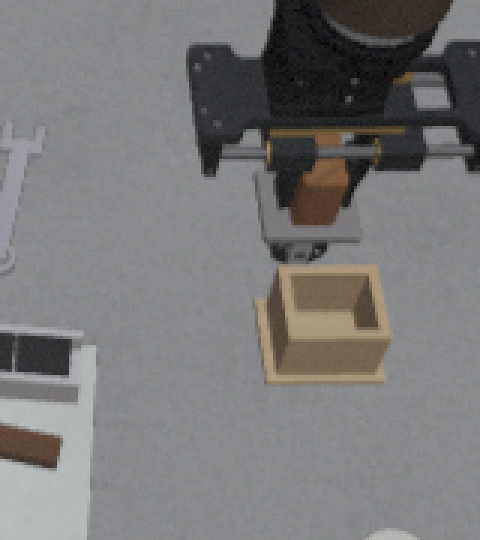

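The picture shows the roller upright in the gripper (300,210) beside the clear holder (330,320). The section tops now lie on one line, so all six are home.

>>> play_rows(commands="-.13 .7 0 0 0 0;0 .7 0 0 0 0;0 0 0 0 0 0;0 0 -.6 0 0 0;0 0 -.8 0 0 0;0 0 -.8 0 0 0;0 0 -.7 0 0 0;0 0 -.4 0 0 0;0 0 -.2 0 0 0;0 0 0 0 0 0;0 0 0 0 0 0")

```text
time_s: 27.5
tcp_pos: [0.4581, 0.301, 0.0835]
ee_rot: [[-0.981, -0.196, 0.002], [-0.196, 0.981, 0.001], [-0.002, 0.001, -1.0]]
wrist_force: [1.0, 0.7, -3.5]
gripper_width: 0.341
gripper_force: 29.9
```

>>> play_rows(commands="-.01 -.03 -.1 0 0 0;0 0 -.06 0 0 0;0 0 0 0 0 0;0 0 0 0 0 0")

```text
time_s: 27.9
tcp_pos: [0.4572, 0.2996, 0.078]
ee_rot: [[-0.981, -0.196, 0.0], [-0.196, 0.981, 0.0], [-0.0, 0.0, -1.0]]
wrist_force: [-0.2, 0.7, -3.1]
gripper_width: 0.345
gripper_force: 29.9
```

>>> play_rows(commands="0 0 -.02 0 0 0;0 0 0 0 0 0;0 0 0 0 0 0")

```text
time_s: 28.2
tcp_pos: [0.4571, 0.2995, 0.0772]
ee_rot: [[-0.981, -0.196, 0.0], [-0.196, 0.981, -0.0], [-0.0, -0.0, -1.0]]
wrist_force: [0.5, -0.4, -4.4]
gripper_width: 0.34
gripper_force: 29.9
```

>>> play_rows(commands="0 0 -.02 0 0 0;0 0 0 0 0 0;0 0 0 0 0 0")

```text
time_s: 28.5
tcp_pos: [0.4571, 0.2995, 0.0765]
ee_rot: [[-0.981, -0.196, -0.0], [-0.196, 0.981, -0.0], [0.0, -0.0, -1.0]]
wrist_force: [0.3, -0.3, -4.1]
gripper_width: 0.343
gripper_force: 29.9
```

>>> play_rows(commands="0 0 -.02 0 0 0;0 0 0 0 0 0;0 0 0 0 0 0")

```text
time_s: 28.8
tcp_pos: [0.4571, 0.2995, 0.0759]
ee_rot: [[-0.981, -0.196, -0.0], [-0.196, 0.981, -0.0], [0.0, -0.0, -1.0]]
wrist_force: [1.2, 0.0, -4.2]
gripper_width: 0.346
gripper_force: 29.9
```

>>> play_rows(commands="0 0 -.02 0 0 0;0 0 0 0 0 0;0 0 0 0 0 0")

```text
time_s: 29.1
tcp_pos: [0.4572, 0.2996, 0.0755]
ee_rot: [[-0.981, -0.196, 0.0], [-0.196, 0.981, 0.0], [-0.0, 0.0, -1.0]]
wrist_force: [0.4, -0.4, -2.8]
gripper_width: 0.341
gripper_force: 29.9
```

Contact at the same height as the original hang; release, rise and check.

>>> play_rows(commands="0 0 0 0 0 0;0 0 0 0 0 0;0 0 0 0 0 0;0 0 0 0 0 0;0 0 0 0 0 0;0 0 0 0 0 0;0 0 0 0 0 0", grip=75)

```text
time_s: 29.8
tcp_pos: [0.4571, 0.2995, 0.0754]
ee_rot: [[-0.981, -0.196, 0.0], [-0.196, 0.981, 0.0], [-0.0, 0.0, -1.0]]
wrist_force: [-0.2, -0.5, 0.5]
gripper_width: 0.839
gripper_force: 0.0
```

>>> play_rows(commands="0 0 .2 0 0 0;0 0 .6 0 0 0;0 0 1 0 0 0;0 0 1 0 0 0;0 0 1 0 0 0;-.5 -1 .5 0 0 0;-.5 -1 0 0 0 0;-.5 -1 0 0 0 0;0 -1 0 0 0 0;0 -1 0 0 0 0;0 0 0 0 0 0;0 0 0 0 0 0;0 0 0 0 0 0")

```text
time_s: 31.1
tcp_pos: [0.4125, 0.1501, 0.2047]
ee_rot: [[-0.981, -0.196, 0.001], [-0.196, 0.981, 0.001], [-0.001, 0.0, -1.0]]
wrist_force: [-0.2, -0.2, 0.4]
gripper_width: 0.86
gripper_force: 0.0
```

```bash
python3 - <<'E'
from station import r,cams
from h import *
s=r.sense();print(s['time_s'],s['tcp_pos'],np.round(s['wrist_force'],2))
for n in("top","scene"):
    ci=cams.camera_info(n);p,d=cams.capture(n);np.savez(f"pics/{n}4.npz",p=p,d=d,**ci)
    if n=="scene": cv2.imwrite("pics/s4.png",p)
    P,X,ok=cloud(f"pics/{n}4.npz");N=ok&(np.abs(X[...,0]-.458)<.06)&(np.abs(X[...,1]-.299)<.06)
    for lo,hi in((.055,.064),(.064,.085),(.105,.135)):
        m=N&(X[...,2]>lo)&(X[...,2]<hi);print(n,lo,rect(X[m]) if m.sum()>20 else 0,np.median(X[m][:,2]))
    Z=np.load(f'pics/{n}0.npz')
E
```

```text
31.1 [0.4124535  0.15011234 0.20470384] [-0.21 -0.17  0.43]
top 0.055 (array([488. , 304.7]), array([16.1, 76.2]), 5.29) 0.05989736859790572
top 0.064 (array([485.5, 302.1]), array([ 9.4, 69.1]), 8.26) 0.06780516887153164
top 0.105 0 0.11607551773544253
scene 0.055 (array([457.4, 299.2]), array([68.5, 78.1]), 9.36) 0.06120994157632372
scene 0.064 (array([458.1, 298.9]), array([63.7, 75.7]), 11.61) 0.0695400857516584
scene 0.105 (array([458.1, 297.5]), array([44. , 30.5]), 11.87) 0.11865972152124277
```

View pics/s4.png

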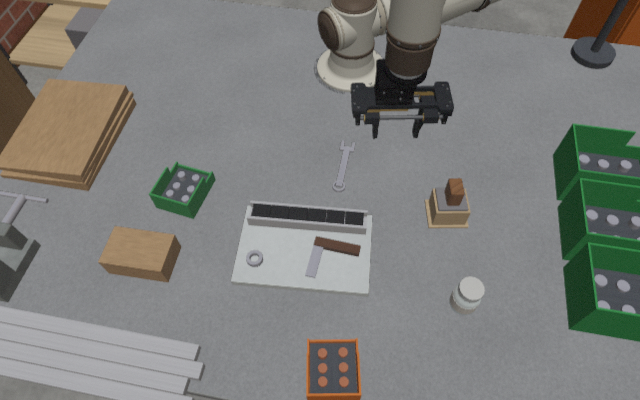

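The roller hangs upright in its holder at (450,200), at the same heights as at the start. The bystanders have not moved and the gripper (400,105) is clear, so I am handing in.

```bash
python3 -c "
from station import r
print(r.finish_job())"
```

```text
the job is handed in; nothing more can be done
None
```

The strip is rolled along all six sections, the roller hangs upright and released in its holder, nothing else has moved, and the job is handed in (no verdict came back): the heights felt at about 17 N lie on one line, and the highest force I read was about 20 N.

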